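# Put the repaired shifter into third

### The job

The repaired gear shifter on the bench has its lever on the left side of the H-shaped gate, in second or part or all of the way out of it towards neutral. Push the red knob with the fingertips or the outside of the fingers, without taking it between them: out to neutral, across to the right, then fully forward into third (the slot with the green dot), not entering first or fourth on the way. Leave the lever there, let go of it, and leave everything else on the bench where it is.

Things in the scene. Friction and masses are not known exactly. Their poses are not given: they have to be found in the camera images.
- shifter: H-gate gear shifter fixed to the bench: black box 170 x 130 mm on a 210 x 150 mm foot plate, with an aluminium gate plate on top whose upper face is 116 mm above the origin. Origin at the centre of its underside; x is the gear lever's forward, y its left, z up. Slots: first front left, second back left, third front right, fourth back right; the cross channel (neutral) joins both columns at the middle.
- third (a point): front end of the third slot, on the gate plate's upper face; a green dot, 14 mm wide, is painted 15 mm beyond it (the other three slots have white dots).
- pivot (a point): pivot of the lever inside the box, 30 mm above the shifter's origin; the knob's centre is 170 mm from it.
- knob (a point): centre of the red ball knob, 40 mm in diameter, on top of the lever (a 10 mm steel rod). About 200 mm above the bench when the lever is upright.
- fore (a joint): tilt of the lever forward (+, to the shifter's +x) or back (-), rad: 0 neutral, +0.22 fully forward (stop), -0.22 fully back; 0.22 carries the knob 37 mm. It stays where it is left; 3 to 4 N at the knob moves it. Round-ended tongues between the slots let the lever cross only while this is near 0 (within 0.03 free; a little further off they guide it in).
- across (a joint): tilt of the lever to the right (+, to the shifter's -y) or left (-), rad: -0.22 left column (first, second), +0.22 right column (third, fourth), with stops there; 0.22 carries the knob 37 mm. It stays where it is left; 3 to 4 N at the knob moves it.
- cleaner: upright blue spray can, 52 mm across, 170 mm tall, origin at the centre of its underside; bystander beside the shifter
- brick: black laptop power brick 115 x 50 x 32 mm, origin at the centre of its underside; bystander beside the shifter
- jar: small amber screw jar, 48 mm across, 55 mm tall, origin at the centre of its underside; bystander beyond the shifter
- driver: screwdriver lying flat in front of the shifter, bystander
- tweezers: flat steel tweezers 120 x 9 x 5 mm lying on the bench to the left, bystander
- spudger: black plastic pry stick 140 x 10 x 6 mm lying on the bench to the left, bystander
- bits: open black tray of bit drivers 100 x 130 x 22 mm on the bench to the right, bystander

How it is judged (in metres and radians):
On the way:
1. the lever has been brought across to the right column, in neutral (value of joint across above 0.15 rad and value of joint fore between -0.1 and 0.1 rad), for 0.1 s.
At the end, for the whole second after the job is handed in: The lever rests in third: fore above 0.185 rad (fully forward is 0.22), across above 0.15 rad, at rest (value of joint fore above 0.185 rad and value of joint across above 0.15 rad and velocity of joint fore between -0.05 and 0.05 rad/s and velocity of joint across between -0.05 and 0.05 rad/s); the robot touches nothing.
It fails at once if the lever enters first (value of joint fore above 0.12 rad and value of joint across below 0 rad).
It fails at once if the lever enters fourth (value of joint fore below -0.12 rad and value of joint across above 0 rad).
It fails at once if the knob or its rod is taken between the fingers (horizontal distance between the grasp point and knob below 0.016 m and z of the grasp point in the frame of knob below 0.022 m and contact force between the fingers and shifter above 0.3 N).
It fails at once if a bystander is pushed more than 20 mm or lifted (distance of any of cleaner, brick, jar, driver, tweezers, spudger, bits from where it was at the start of the episode above 0.02 m).
It also fails if it takes over 54 s, if anything falls off the work surface, if the arm or the gripper's body presses on something with over 40 N, if the wrist force passes 120 N, or if a joint passes its speed limit or range.

### The arm

A 6-joint arm with a two-finger parallel gripper is mounted at the origin on the work surface. World frame = base frame: x ahead of the robot, y to its left, z up, the work surface at z = 0. Lengths are in mm, angles in degrees, forces in N, time in s.
With the tool pointing down it reaches from about 300 to 850 mm from the base axis. Payload 4.2 kg.
Tool frame: the origin (TCP) lies on the mounting face of the last link; the fingertips stand 191 mm ahead of it and the grasp point (between the pads) lies 172 mm ahead of it; z points along the fingers, y is the direction in which the jaws open and shut (so a half turn about z gives the same grasp; the last joint's range is limited). The gripper opens to 91 mm and grips with 3 to 60 N. Pads are 32 mm wide; open, the fingers measure 118 mm over their backs; the gripper's body (76 mm by 178 mm) begins 60 mm behind the grasp point.
Start: joints at [66.75, 18.312, 89.639, -0, 72.044, -1.146], TCP at [216.369, 532.736, 404.776] pointing down, gripper open.
Joint ranges: [-177.97, 177.97], [-48.28, 115.42], [12.27, 149.76], [-77.06, 257.06], [2.81, 150.46], [-146.56, 146.56]. Speed limits (degrees/s): [147.25, 147.25, 180, 180, 180, 180].

### API

Orientations are given as [roll, pitch, yaw] about the fixed x, y, z axes, in that order (R = Rz(yaw) Ry(pitch) Rx(roll)).
In Python, from workcell import env gives the robot as it stands.
- The arm moves only by the shell command python3 -m handwheel 'ROWS' [FORCE]. ROWS is JSON, a list of rows, each an object with "gripper": the opening in per cent of the stroke, from 0 (shut) to 100 (fully open); "travel": the shift along the tool's x, y, z in m, a list of three; "twist": the turn about the tool's z in rad. In form: [{"gripper": gripper, "travel": [x, y, z], "twist": twist}, ...]. A call has 1 to 5 rows; each row shifts and turns the commanded pose from where the row before left it, along the tool's axes as they then stand; what a row does not reach is not made up. A row lasts 1/12 s, in which the tool goes at most 41.7 mm and 7.16 degrees, less where a joint would pass 70% of its speed; a pose out of reach is approached as far as the arm can. A call with a gripper value outside its range is refused whole. The fingers move at their own pace and stop on an object; FORCE is the grip in N (left out, the last holds). Time passes only in rows, so rows that do not move let the fingers close. It gives the time, the measured TCP pose, the force and the opening at its end, in the units of the state.
- env.state(): the state, without advancing time (a new reading comes with each control period).
- env.grab_frame(name): name is "scene" or "top"; returns a dict with "frame" (400x640x3 uint8, red, green, blue), "intrinsics" (3x3 intrinsics, pixels), "extrinsics" (4x4, takes a point from camera to world coordinates). Camera axes: x right, y down, z forward; pixel columns grow to the right and rows downward; lengths in mm; the calibration is good to about 2 mm. A picture is of the moment at which its call begins. There is no depth.
- env.job_done(): hands the job in, once; it reports no verdict.
Trained networks look in the newest picture that a camera, given by its name, has taken for a name from the list of things; names that differ only in an ending like _2 or _b are one class to them, and where a whole thing is asked for, a point or a joint stands for the part that bears it (a point fixed in the world has none). Each returns a list of dicts, best first, with "confidence" (0 to 1); they miss things now and then, are a little off and sometimes report something else, mostly with a low value. They report only what shows in the picture. A call takes as long as a camera call.
- env.trace(camera, thing): "pixels" (400x640 bool, what is visible of it) and "uv" ([column, row] in pixels, amid what is visible of it).
- env.pinpoint(camera, thing): "uv" ([column, row] in pixels: a listed point, or the origin of a listed thing).
The state is a dict: "time_s": time; "qpos": joint angles; "qvel": joint speeds; "effort": joint torques, N m; "ee_pos": TCP position; "ee_rot": TCP orientation; "force": force on the tool from outside, world axes, zero at the start; "torque": the same for the moment, N m; "gripper_width": finger opening in mm.
Only numpy, scipy, OpenCV 4.12 (cv2) and the standard library are available. Lean on these libraries where they do the work, as an engineer would, in place of code of your own. Each camera call takes 0.05 s, during which the arm holds its last target. There are 200 camera calls.

## Working session

There is one attempt and no reset: what is moved stays moved. The work goes in short steps, Python scripts to look and compute and a shell command to move; the robot and the scene stay as the last step left them, time stands still between calls to the robot, and variables do not carry over. Pictures are saved under pics/ and viewed, about 8 in all and at most 12, crops included, and the job is handed in when it is done.

```bash
mkdir -p pics
cat > h.py <<'E'
import numpy as np, cv2
from workcell import env
def ray(f,uv):
    K=np.array(f["intrinsics"]);T=np.array(f["extrinsics"])
    d=T[:3,:3]@np.linalg.solve(K,[uv[0],uv[1],1.]);return T[:3,3],d/np.linalg.norm(d)
def onz(f,uv,z):
    o,d=ray(f,uv);return o+d*(z-o[2])/d[2]
def tri(rs):
    A=sum(np.eye(3)-np.outer(d,d) for o,d in rs);b=sum((np.eye(3)-np.outer(d,d))@o for o,d in rs)
    return np.linalg.solve(A,b)
E
python3 - <<'E'
from h import *
np.set_printoptions(precision=1,suppress=True)
F={c:env.grab_frame(c) for c in("scene","top")}
for c in F: cv2.imwrite(f"pics/{c}0.png",F[c]["frame"][:,:,::-1]); print(c,np.array(F[c]["extrinsics"])[:3])
for n in("knob","pivot","third","shifter","cleaner","brick","jar","driver","bits"):
    for c in F:
        p=env.pinpoint(c,n); print(n,c,[(np.round(q["uv"],1),round(q["confidence"],2)) for q in p[:2]], onz(F[c],p[0]["uv"],{"knob":197,"third":116,"pivot":30}.get(n,0)) if p else "")
print(env.state())
E
```

```text
scene [[  -0.5    0.5   -0.7 1349.1]
 [   0.9    0.2   -0.4  463.4]
 [  -0.    -0.8   -0.5  721.6]]
top [[  -0.1   -1.     0.2  305.3]
 [  -1.     0.1   -0.     5.2]
 [  -0.    -0.2   -1.  1331.2]]
knob scene [(array([306.3, 178.7]), 0.54), (array([239.6, 237.1]), 0.33)] [549.8 -22.7 197. ]
knob top [(array([325.8, 204.7]), 0.53)] [528.9 -21.4 197. ]
pivot scene [(array([487.5, 266.4]), 0.26)] [474.8 455.8  30. ]
pivot top [(array([332.4, 150. ]), 0.65)] [729.6 -55.6  30. ]
third scene [(array([282.9, 211.5]), 0.68), (array([215.7, 199.6]), 0.21)] [610.4 -62.9 116. ]
third top [(array([336.9, 184.3]), 0.68)] [601.  -57.7 116. ]
shifter scene [(array([293.2, 243.6]), 0.98)] [593.1 -47.8   0. ]
shifter top [(array([334. , 198.4]), 0.56)] [585.8 -52.    0. ]
cleaner scene [(array([236.4, 233.9]), 0.71)] [ 632.3 -221.     0. ]
cleaner top [(array([387.6, 177.3]), 0.59), (array([451.7, 214.1]), 0.19)] [ 642.1 -220.1    0. ]
brick scene [(array([354.1, 242.5]), 0.77)] [507.9 103.7   0. ]
brick top [(array([287.1, 229.5]), 0.93)] [499.   94.3   0. ]
jar scene [(array([262.9, 273.8]), 0.8)] [736.3 -51.3   0. ]
jar top [(array([332.7, 201.7]), 0.3)] [575.8 -47.4   0. ]
driver scene [] 
driver top [(array([346.4, 253.7]), 0.89)] [416.7 -77.8   0. ]
bits scene [(array([215.6, 199.7]), 0.6)] [ 514.  -403.6    0. ]
bits top [(array([453.2, 215.9]), 0.76)] [ 511.2 -406.1    0. ]
{'time_s': 1.0, 'qpos': array([66.7, 18.3, 89.6, -0. , 72. , -1.1]), 'qvel': array([0.1, 0. , 0.1, 0. , 0. , 0.1]), 'effort': array([  0. , -41.2, -23.2,   0.1,   0. ,   0. ]), 'ee_pos': array([216.4, 532.7, 404.8]), 'ee_rot': array([180. ,   0. , 157.9]), 'force': array([-0.1, -0. ,  0.7]), 'torque': array([-0., -0., -0.]), 'gripper_width': 91.35442599968309}
```

Run:
```python
import cv2,numpy as np
a=cv2.imread("pics/scene0.png")[120:320,180:440];b=cv2.imread("pics/top0.png")[130:290,240:500]
a=cv2.resize(a,(780,600),interpolation=2);b=cv2.resize(b,(780,480),interpolation=2)
cv2.imwrite("pics/sc0.png",a);cv2.imwrite("pics/tc0.png",b)
```

```text
(no output)
```

View pics/sc0.png

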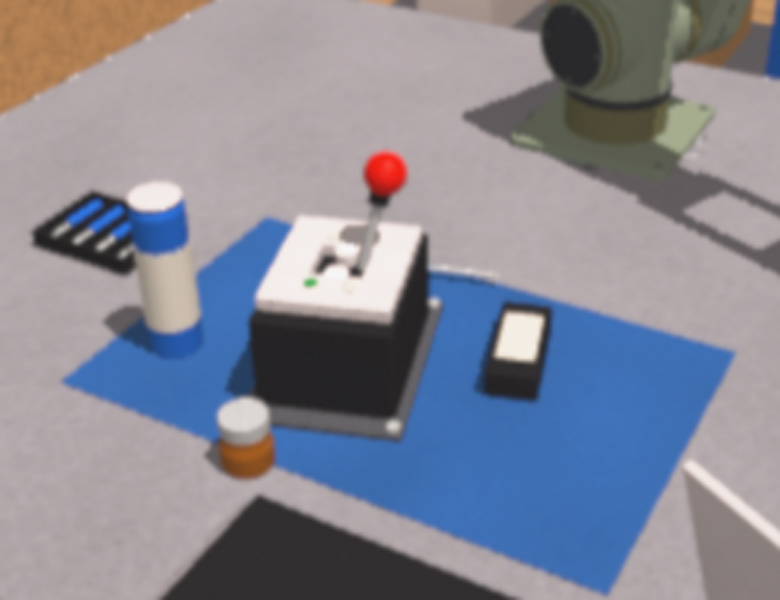

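View pics/tc0.png

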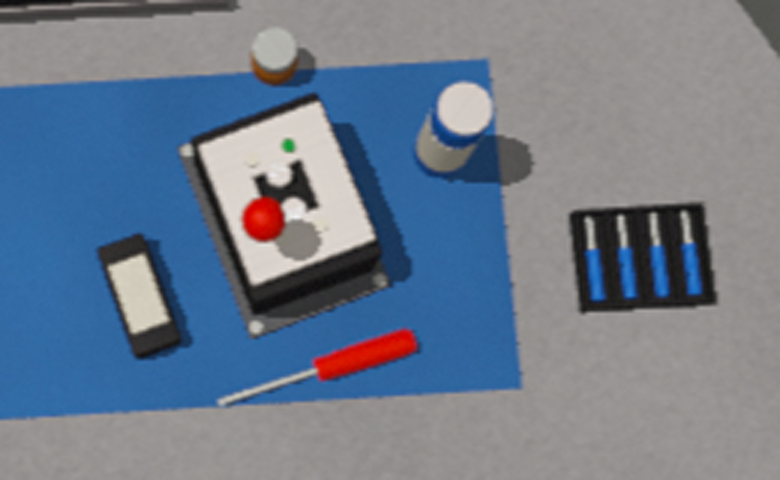

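The scene crop shows the red knob at about (386,173). In the top crop it is at (263,219), the plate is turned about 20°, and the green dot is at (288,146), front right. Next I'll measure the plate, the dot and the knob.

```bash
cat >> h.py <<'E'
def blob(f,lo,hi,roi=None):
    h=cv2.cvtColor(f["frame"],cv2.COLOR_RGB2HSV); m=cv2.inRange(h,lo,hi)
    if roi: z=np.zeros_like(m);x0,y0,x1,y1=roi;z[y0:y1,x0:x1]=m[y0:y1,x0:x1];m=z
    n,l,s,c=cv2.connectedComponentsWithStats(m)
    k=1+np.argmax(s[1:,4]);return c[k],s[k,4],(l==k).astype(np.uint8)
ROI={"top":(290,150,390,235),"scene":(250,140,345,240)}
def knob(F):
    u={c:blob(F[c],(0,190,90),(6,255,255),ROI[c]) for c in F}
    rs=[ray(F[c],u[c][0]) for c in F]
    p=tri(rs);return p,[np.linalg.norm(np.cross(p-o,d)) for o,d in rs],{c:(u[c][0],u[c][1]) for c in F}
E
python3 - <<'E'
from h import *
np.set_printoptions(precision=1,suppress=True)
F={c:env.grab_frame(c) for c in("scene","top")}
p,e,u=knob(F);print("knob",p,e,u)
for c in F:
    try:
        g,a,m=blob(F[c],(45,90,40),(80,255,255),ROI[c]); print("green",c,g,a,onz(F[c],g,116))
    except Exception as x: print(x)
    g,a,m=blob(F[c],(0,0,175),(180,40,255),ROI[c])
    cs,_=cv2.findContours(m,0,2); P=np.array([onz(F[c],q[0],116)[:2] for q in max(cs,key=len)],np.float32)
    r=cv2.minAreaRect(P); print("plate",c,a,r)
    q=env.trace(c,"shifter")[0]["pixels"].astype(np.uint8);print(q.sum())
    if c=="scene": cv2.imwrite("pics/m.png",m*255)
E
```

```text
knob [535.4 -26.2 192.6] [np.float64(0.02578315833432005), np.float64(0.025783158334362077)] {'scene': (array([307.9, 177.5]), np.int32(125)), 'top': (array([327.5, 202.5]), np.int32(144))}
green scene [283.  213.8] 4 [619.3 -56.8 116. ]
plate scene 6328 ((428.4817199707031, -154.40277099609375), (529.400146484375, 345.0512390136719), 26.985368728637695)
4002
green top [335.8 178.2] 11 [618.7 -55.8 116. ]
plate top 1592 ((575.1288452148438, -50.66615295410156), (139.83395385742188, 120.88790893554688), 17.842416763305664)
3569
```

```bash
python3 -m handwheel '[{"gripper":0,"travel":[0,0,0],"twist":0.11},{"gripper":0,"travel":[0,0,0],"twist":0.11},{"gripper":0,"travel":[0,0,0],"twist":0.11},{"gripper":0,"travel":[0,0,0],"twist":0.11},{"gripper":0,"travel":[0,0,0],"twist":0.11}]' 20
python3 -m handwheel '[{"gripper":0,"travel":[0,0,0],"twist":0.11},{"gripper":0,"travel":[0,0,0],"twist":0.11},{"gripper":0,"travel":[0,0,0],"twist":0.104},{"gripper":0,"travel":[0,0,0],"twist":0},{"gripper":0,"travel":[0,0,0],"twist":0}]'
cat >> h.py <<'E'
YAW=np.radians(17.8);C=np.array([575.5,-50.1])
RS=np.array([[np.cos(YAW),np.sin(YAW)],[-np.sin(YAW),np.cos(YAW)]])  # world->shifter
def to_s(p): return RS@(np.array(p[:2])-C)
def where():
    s=env.state();y=np.radians(s["ee_rot"][2])
    print("t",s["time_s"],"tool in shifter",to_s(s["ee_pos"]).round(1),"tipz",round(s["ee_pos"][2]-191,1),"rot",s["ee_rot"],"F",s["force"].round(1),"w",s["gripper_width"]);return s
def togo(sx,sy):
    s=env.state();y=np.radians(s["ee_rot"][2]);d=RS.T@[sx,sy]+C-s["ee_pos"][:2]
    print("tool travel xy mm",np.array([[np.cos(y),np.sin(y)],[np.sin(y),-np.cos(y)]])@d)
def lever(F):
    # knob position on the 170 mm sphere from each camera
    piv=np.array([*C,30.])
    for c in F:
        u,a,_=blob(F[c],(0,190,90),(6,255,255),ROI[c]);o,d=ray(F[c],u);b=d@(o-piv);q=b*b-((o-piv)@(o-piv)-170**2)
        p=o+d*(-b-np.sqrt(max(q,0)));k=to_s(p);print(c,"px",a,"knob in shifter",k.round(1),"z",p[2].round(1),"fore,across",np.round([np.arctan2(k[0],p[2]-30),np.arctan2(-k[1],p[2]-30)],3))
E
python3 -c "
from h import *
where();togo(-90,35);lever({c:env.grab_frame(c) for c in ('scene','top')})"
```

```text
time_s: 1.62
ee_pos: [216.4, 532.7, 404.8]
ee_rot: [180.0, -0.0, 126.1]
force: [-0.4, -0.3, 0.5]
gripper_width: 60.8
time_s: 2.03
ee_pos: [216.4, 532.7, 404.8]
ee_rot: [180.0, -0.0, 108.0]
force: [0.7, -0.1, -0.5]
gripper_width: 27.7
t 2.0333 tool in shifter [-163.8  664.7] tipz 213.8 rot [ 1.79997514e+02 -1.57929287e-03  1.07972201e+02] F [ 0.7 -0.1 -0.5] w 27.663801485187307
tool travel xy mm [-629.93114711   71.87259149]
scene px 125 knob in shifter [-28.8  35.5] z 193.7 fore,across [-0.174 -0.213]
top px 143 knob in shifter [-31.1  35.2] z 193.4 fore,across [-0.188 -0.212]
```

```bash
python3 -m handwheel '[{"gripper":0,"travel":[-0.035,0.002,0],"twist":0},{"gripper":0,"travel":[-0.035,0.002,0],"twist":0},{"gripper":0,"travel":[-0.035,0.002,0],"twist":0},{"gripper":0,"travel":[-0.035,0.002,0],"twist":0},{"gripper":0,"travel":[-0.035,0.002,0],"twist":0}]' |head -2
python3 -m handwheel '[{"gripper":0,"travel":[-0.035,0.002,0],"twist":0},{"gripper":0,"travel":[-0.035,0.002,0],"twist":0},{"gripper":0,"travel":[-0.035,0.002,0],"twist":0},{"gripper":0,"travel":[-0.035,0.002,0],"twist":0},{"gripper":0,"travel":[-0.035,0.002,0],"twist":0}]' |head -2
python3 -m handwheel '[{"gripper":0,"travel":[-0.035,0.002,0],"twist":0},{"gripper":0,"travel":[-0.035,0.002,0],"twist":0},{"gripper":0,"travel":[-0.035,0.002,0],"twist":0},{"gripper":0,"travel":[-0.035,0.002,0],"twist":0},{"gripper":0,"travel":[-0.035,0.002,0],"twist":0}]' 
python3 -c "
from h import *
where();togo(-90,35)"
```

```text
time_s: 2.55
ee_pos: [279.6, 367.7, 404.8]
time_s: 2.97
ee_pos: [342.6, 204.0, 405.0]
time_s: 3.38
ee_pos: [405.7, 40.3, 405.1]
ee_rot: [179.9, 0.0, 107.9]
force: [0.7, 0.4, -0.6]
gripper_width: 0.4
t 3.3833 tool in shifter [-134.  138.] tipz 214.1 rot [1.79939856e+02 2.75025907e-03 1.07906478e+02] F [ 0.7  0.4 -0.6] w 0.4281251965778455
tool travel xy mm [-103.10029434   43.81483346]
```

```bash
python3 -m handwheel '[{"gripper":0,"travel":[-0.026,0.004,0],"twist":0},{"gripper":0,"travel":[-0.026,0.004,0],"twist":0},{"gripper":0,"travel":[-0.026,0.004,0.010],"twist":0},{"gripper":0,"travel":[-0.025,0.004,0.012],"twist":0},{"gripper":0,"travel":[0,0.01,0.012],"twist":0}]'
python3 -m handwheel '[{"gripper":0,"travel":[0,0.01,0],"twist":0},{"gripper":0,"travel":[0,0.005,0],"twist":0},{"gripper":0,"travel":[0,0,0],"twist":0}]' | tail -2
python3 - <<'E'
from h import *
where();F={c:env.grab_frame(c) for c in('scene','top')};lever(F)
a=cv2.resize(F["scene"]["frame"][110:260,220:420,::-1],(800,600))
b=cv2.resize(F["top"]["frame"][130:260,270:430,::-1],(640,520))
cv2.imwrite("pics/p1.png",np.hstack([cv2.resize(a,(400,300)),cv2.resize(b,(370,300))]))
E
```

```text
time_s: 3.8
ee_pos: [462.7, -51.3, 370.7]
ee_rot: [179.9, 0.1, 107.7]
force: [0.6, 0.2, 0.2]
gripper_width: 0.3
force: [0.5, -0.2, 0.2]
gripper_width: 0.6
t 4.05 tool in shifter [-91.4  37. ] tipz 180.3 rot [1.79919112e+02 1.40239512e-02 1.07919575e+02] F [ 0.5 -0.2  0.2] w 0.6367425964014682
scene px 126 knob in shifter [-29.2  35.4] z 193.7 fore,across [-0.176 -0.213]Traceback (most recent call last):
  File "<stdin>", line 2, in <module>
  File "h.py", line 34, in lever
    u,a,_=blob(F[c],(0,190,90),(6,255,255),ROI[c]);o,d=ray(F[c],u);b=d@(o-piv);q=b*b-((o-piv)@(o-piv)-170**2)
          ~~~~^^^^^^^^^^^^^^^^^^^^^^^^^^^^^^^^^^^^
  File "h.py", line 15, in blob
    k=1+np.argmax(s[1:,4]);return c[k],s[k,4],(l==k).astype(np.uint8)
        ~~~~~~~~~^^^^^^^^^
    return _wrapfunc(a, 'argmax', axis=axis, out=out, **kwds)
    return bound(*args, **kwds)
ValueError: attempt to get argmax of an empty sequence
```

The tool is in place behind the knob, and the top view is blocked by the gripper. I'll push part of the way and check with the scene camera.

```bash
sed -i 's/    for c in F:\n        u,a/&/; s/^    k=1+np.argmax.*/    if n<2: return np.array([np.nan]*2),0,m\n&/' h.py
python3 -m handwheel '[{"gripper":0,"travel":[0,0.012,0],"twist":0},{"gripper":0,"travel":[0,0.012,0],"twist":0},{"gripper":0,"travel":[0,0.008,0],"twist":0},{"gripper":0,"travel":[0,0.007,0],"twist":0},{"gripper":0,"travel":[0,0.007,0],"twist":0}]'|tail -2
python3 - <<'E'
from h import *
where();F={'scene':env.grab_frame('scene')};lever(F)
cv2.imwrite("pics/p1.png",cv2.resize(F["scene"]["frame"][110:260,220:420,::-1],(600,450)))
E
```

```text
force: [-4.5, -0.8, 4.5]
gripper_width: 0.4
t 4.5667 tool in shifter [-46.3  37. ] tipz 179.9 rot [-1.79841392e+02 -1.21498744e-02  1.07864885e+02] F [-4.5 -0.8  4.5] w 0.3711036866012229
scene px 139 knob in shifter [-16.8  35.3] z 195.5 fore,across [-0.101 -0.21 ]
```

View pics/p1.png

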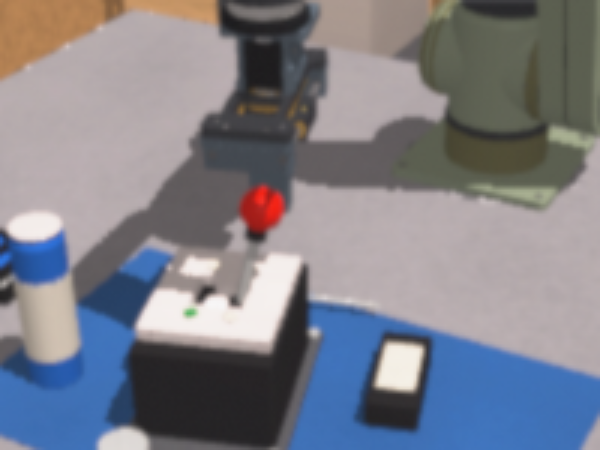

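The picture shows the knob at (262,210), with the finger behind it and the lever moving forward in the left column. Offset from tool to knob is about 30 mm, so neutral is about 15 mm further.

```bash
python3 -m handwheel '[{"gripper":0,"travel":[0,0.006,0],"twist":0},{"gripper":0,"travel":[0,0.006,0],"twist":0},{"gripper":0,"travel":[0,0.003,0],"twist":0},{"gripper":0,"travel":[0,0,0],"twist":0}]'|tail -2
python3 -c "
from h import *
where();lever({'scene':env.grab_frame('scene')})"
python3 -m handwheel '[{"gripper":0,"travel":[0,-0.015,0],"twist":0},{"gripper":0,"travel":[0,-0.025,0],"twist":0},{"gripper":0,"travel":[0.01,-0.01,0],"twist":0},{"gripper":0,"travel":[0.03,0,0],"twist":0},{"gripper":0,"travel":[0.03,0,0],"twist":0}]'|tail -2
python3 -c "
from h import *
where();lever({c:env.grab_frame(c) for c in ('scene','top')})"
```

```text
force: [-2.5, -0.7, 0.8]
gripper_width: 0.3
t 4.95 tool in shifter [-30.8  36.7] tipz 179.7 rot [1.79945168e+02 6.69239943e-03 1.07831567e+02] F [-2.5 -0.7  0.8] w 0.2671955740537284
scene px 144 knob in shifter [-0.5 35.4] z 196.3 fore,across [-0.003 -0.21 ]
force: [0.4, 0.2, 0.3]
gripper_width: 0.4
t 5.4167 tool in shifter [-81.9 106.8] tipz 179.7 rot [ 1.79862742e+02 -4.04221358e-03  1.07619609e+02] F [0.4 0.2 0.3] w 0.36183813048612523
scene px 154 knob in shifter [-0.2 34.9] z 196.4 fore,across [-0.001 -0.207]
top px 0 knob in shifter [nan nan] z nan fore,across [nan nan]
```

```bash
python3 -m handwheel '[{"gripper":0,"travel":[0,0.025,0],"twist":0},{"gripper":0,"travel":[0,0.03,0],"twist":0},{"gripper":0,"travel":[0,0.025,0],"twist":0},{"gripper":0,"travel":[-0.02,0,0],"twist":0},{"gripper":0,"travel":[-0.003,0,0],"twist":0}]'|tail -2
python3 -c "
from h import *
where();togo(-1,72);lever({c:env.grab_frame(c) for c in ('scene','top')})"
```

```text
force: [-1.4, -0.6, -0.2]
gripper_width: 0.6
t 5.9333 tool in shifter [ 0.1 81.9] tipz 179.2 rot [1.79903710e+02 9.54780285e-02 1.07818749e+02] F [-1.4 -0.6 -0.2] w 0.5539801140882978
tool travel xy mm [-9.91487291 -1.11632335]
scene px 119 knob in shifter [ 5.1 35. ] z 196.3 fore,across [ 0.03  -0.207]
top px 8 knob in shifter [14.2 33.2] z 196.1 fore,across [ 0.085 -0.197]
```

```bash
python3 -m handwheel '[{"gripper":0,"travel":[-0.01,-0.001,0],"twist":0},{"gripper":0,"travel":[-0.007,0,0],"twist":0},{"gripper":0,"travel":[-0.007,0,0],"twist":0},{"gripper":0,"travel":[-0.007,0,0],"twist":0},{"gripper":0,"travel":[0,0,0],"twist":0}]'|tail -2
python3 - <<'E'
from h import *
where();F={'scene':env.grab_frame('scene')};lever(F)
cv2.imwrite("pics/p2.png",cv2.resize(F["scene"]["frame"][110:260,220:420,::-1],(600,450)))
E
```

```text
force: [-0.1, 3.3, 1.9]
gripper_width: 0.6
t 6.45 tool in shifter [-2.6 51.8] tipz 180.3 rot [1.79917774e+02 2.08080991e-02 1.07759820e+02] F [-0.1  3.3  1.9] w 0.5968849397554266
scene px 113 knob in shifter [ 4.8 15.2] z 199.2 fore,across [ 0.028 -0.09 ]
```

View pics/p2.png

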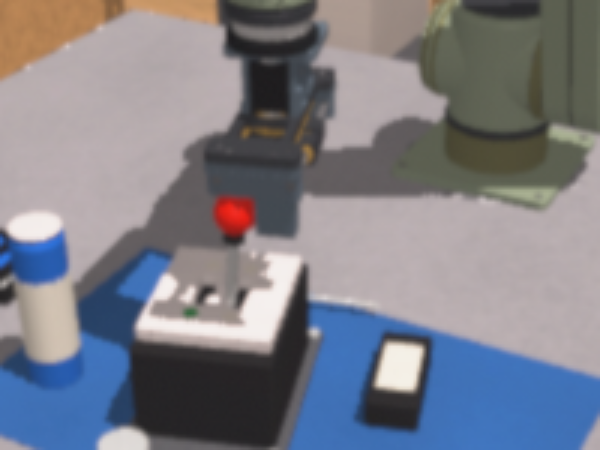

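Knob at (234,217) is moving across in neutral, with the finger on its left and 3.3 N of push. I'll continue across.

```bash
python3 -m handwheel '[{"gripper":0,"travel":[-0.01,0,0],"twist":0},{"gripper":0,"travel":[-0.01,0,0],"twist":0},{"gripper":0,"travel":[-0.01,0,0],"twist":0},{"gripper":0,"travel":[-0.01,0,0],"twist":0},{"gripper":0,"travel":[-0.008,0,0],"twist":0}]'|tail -2
python3 -c "
from h import *
where();lever({'scene':env.grab_frame('scene')})"
python3 -m handwheel '[{"gripper":0,"travel":[-0.002,0,0],"twist":0},{"gripper":0,"travel":[-0.001,0,0],"twist":0},{"gripper":0,"travel":[0,0,0],"twist":0}]'|tail -2
python3 -c "
from h import *
where();lever({'scene':env.grab_frame('scene')})"
```

```text
force: [0.3, 3.7, 0.1]
gripper_width: 0.4
t 6.9167 tool in shifter [-2.6  3.6] tipz 179.6 rot [-1.79997762e+02  1.19934831e-02  1.07796597e+02] F [0.3 3.7 0.1] w 0.40658568923455374
scene px 113 knob in shifter [  4.1 -32.3] z 196.9 fore,across [0.024 0.191]
force: [-0.1, 2.7, 0.0]
gripper_width: 0.5
t 7.2167 tool in shifter [-2.6  1.7] tipz 179.4 rot [-1.79980270e+02 -1.62195067e-02  1.07812993e+02] F [-0.1  2.7  0. ] w 0.5358690478050793
scene px 116 knob in shifter [  4.3 -34.2] z 196.5 fore,across [0.026 0.202]
```

```bash
python3 -m handwheel '[{"gripper":0,"travel":[-0.002,0,0],"twist":0},{"gripper":0,"travel":[-0.001,0,0],"twist":0},{"gripper":0,"travel":[0,0,0],"twist":0}]'|tail -2
python3 -m handwheel '[{"gripper":0,"travel":[0.02,0,0],"twist":0},{"gripper":0,"travel":[0.02,-0.01,0],"twist":0},{"gripper":0,"travel":[0,-0.035,0],"twist":0},{"gripper":0,"travel":[0,-0.035,0],"twist":0},{"gripper":0,"travel":[0,0,0],"twist":0}]'|tail -2
python3 - <<'E'
from h import *
where();togo(-82,-35);F={c:env.grab_frame(c) for c in('scene','top')};lever(F)
a=cv2.resize(F["scene"]["frame"][110:260,220:420,::-1],(400,300))
b=cv2.resize(F["top"]["frame"][130:260,270:430,::-1],(370,300))
cv2.imwrite("pics/p3.png",np.hstack([a,b]))
E
```

```text
force: [0.8, 2.4, -1.9]
gripper_width: 0.6
force: [-0.6, 0.1, -0.5]
gripper_width: 0.7
t 7.9333 tool in shifter [-87.9  39.5] tipz 179.1 rot [-1.79564556e+02 -8.44933824e-04  1.07827854e+02] F [-0.6  0.1 -0.5] w 0.696527019972249
tool travel xy mm [-74.52296077   5.86292578]
scene px 149 knob in shifter [ -2.5 -36.8] z 196.0 fore,across [-0.015  0.218]
top px 0 knob in shifter [nan nan] z nan fore,across [nan nan]
```

View pics/p3.png

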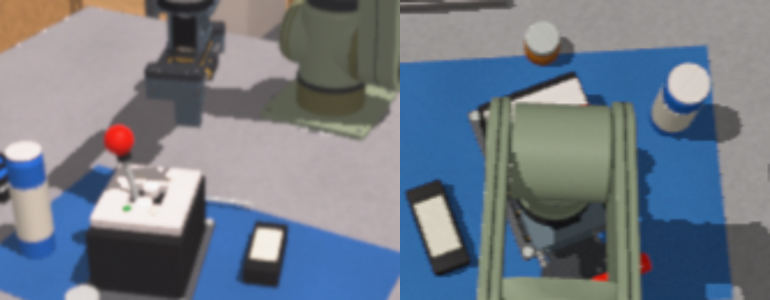

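The left half shows the lever leaning right in neutral, knob at (119,140), across about 0.218 and fore about -0.015. The top view (right half) is blocked by the arm. Now I'll move behind the knob and push it forward.

```bash
python3 -m handwheel '[{"gripper":0,"travel":[-0.03,0,0],"twist":0},{"gripper":0,"travel":[-0.03,0,0],"twist":0},{"gripper":0,"travel":[-0.015,0.005,0],"twist":0},{"gripper":0,"travel":[0,0.02,0],"twist":0},{"gripper":0,"travel":[0,0.02,0],"twist":0}]'|tail -2
python3 -m handwheel '[{"gripper":0,"travel":[0,0.008,0],"twist":0},{"gripper":0,"travel":[0,0.008,0],"twist":0},{"gripper":0,"travel":[0,0.008,0],"twist":0},{"gripper":0,"travel":[0,0.008,0],"twist":0},{"gripper":0,"travel":[0,0,0],"twist":0}]'|tail -2
python3 -c "
from h import *
where();togo(7,-36);lever({'scene':env.grab_frame('scene')})"
```

```text
force: [0.3, 0.2, 0.3]
gripper_width: 0.3
force: [0.6, 0.7, 0.5]
gripper_width: 0.5
t 8.8667 tool in shifter [ -4.4 -36.2] tipz 179.6 rot [1.79928120e+02 7.95778168e-03 1.07844673e+02] F [0.6 0.7 0.5] w 0.528277495730932
tool travel xy mm [ 0.19367025 11.39894246]
scene px 150 knob in shifter [ 25.9 -36.3] z 194.1 fore,across [0.156 0.218]
```

```bash
python3 -m handwheel '[{"gripper":0,"travel":[0,0.005,0],"twist":0},{"gripper":0,"travel":[0,0.004,0],"twist":0},{"gripper":0,"travel":[0,0.002,0],"twist":0},{"gripper":0,"travel":[0,0,0],"twist":0}]'|tail -2
python3 -c "
from h import *
where();lever({'scene':env.grab_frame('scene')})"
python3 -m handwheel '[{"gripper":0,"travel":[0,0.001,0],"twist":0},{"gripper":0,"travel":[0,0.001,0],"twist":0},{"gripper":0,"travel":[0,0,0],"twist":0}]'|tail -2
python3 -c "
from h import *
where();lever({'scene':env.grab_frame('scene')})"
```

```text
force: [-1.7, -0.5, -1.5]
gripper_width: 0.3
t 9.25 tool in shifter [  5.5 -35.9] tipz 179.1 rot [-1.79923278e+02 -6.14027727e-02  1.07832885e+02] F [-1.7 -0.5 -1.5] w 0.2961586405551124
scene px 149 knob in shifter [ 34.7 -36.6] z 192.4 fore,across [0.211 0.221]
force: [-3.9, -0.6, -2.6]
gripper_width: 0.3
t 9.55 tool in shifter [  7.2 -36.1] tipz 179.3 rot [-1.79920481e+02 -4.59597571e-02  1.07820501e+02] F [-3.9 -0.6 -2.6] w 0.28071259022716294
scene px 153 knob in shifter [ 36.1 -36.5] z 192.1 fore,across [0.219 0.221]
```

```bash
python3 -m handwheel '[{"gripper":0,"travel":[0,0.0015,0],"twist":0},{"gripper":0,"travel":[0,0,0],"twist":0}]'|tail -2
python3 -c "
from h import *
where();lever({'scene':env.grab_frame('scene')})"
python3 -m handwheel '[{"gripper":0,"travel":[0,-0.012,0],"twist":0},{"gripper":0,"travel":[0,-0.03,0],"twist":0},{"gripper":0,"travel":[0,-0.04,-0.01],"twist":0},{"gripper":0,"travel":[0,-0.04,-0.04],"twist":0},{"gripper":0,"travel":[0,0,-0.03],"twist":0}]'|tail -2
python3 -m handwheel '[{"gripper":0,"travel":[0.04,0,0],"twist":0},{"gripper":0,"travel":[0.04,0,0],"twist":0},{"gripper":0,"travel":[0.04,0,0],"twist":0},{"gripper":0,"travel":[0.04,0,0],"twist":0},{"gripper":0,"travel":[0.04,0,0],"twist":0}]'|tail -2
python3 -m handwheel '[{"gripper":0,"travel":[0.04,0,0],"twist":0},{"gripper":0,"travel":[0.04,0,0],"twist":0},{"gripper":0,"travel":[0.04,0,0],"twist":0},{"gripper":0,"travel":[0,0,0],"twist":0},{"gripper":0,"travel":[0,0,0],"twist":0}]'|tail -2
python3 - <<'E'
from h import *
where();F={c:env.grab_frame(c) for c in('scene','top')};lever(F);print(knob(F)[:2],to_s(knob(F)[0]))
a=cv2.resize(F["scene"]["frame"][110:260,220:420,::-1],(400,300))
b=cv2.resize(F["top"]["frame"][130:260,270:430,::-1],(370,300))
cv2.imwrite("pics/p4.png",np.hstack([a,b]))
for n,p in dict(cleaner=(642.1,-220.1),brick=(499,94.3),driver=(416.7,-77.8),bits=(511.2,-406.1)).items():
    q=env.pinpoint("top",n);print(n,onz(F["top"],q[0]["uv"],0)[:2]-p if q else None)
E
```

```text
force: [-5.2, -0.8, -2.3]
gripper_width: 0.8
t 9.7667 tool in shifter [  8.4 -36.1] tipz 179.3 rot [-1.79839434e+02 -4.66846300e-02  1.07823235e+02] F [-5.2 -0.8 -2.3] w 0.7527495353641976
scene px 150 knob in shifter [ 36.6 -36.8] z 191.9 fore,across [0.223 0.224]
force: [0.7, 0.5, 0.2]
gripper_width: 0.5
force: [0.6, 0.3, 0.6]
gripper_width: 0.6
force: [0.0, -0.3, -0.6]
gripper_width: 0.7
t 11.0667 tool in shifter [-102.1  285.8] tipz 250.3 rot [ 1.79719838e+02 -5.45705147e-02  1.08099947e+02] F [ 0.  -0.3 -0.6] w 0.6832384029586807
scene px 135 knob in shifter [ 37.  -36.8] z 191.8 fore,across [0.225 0.224]
top px 145 knob in shifter [ 37.6 -36.1] z 191.8 fore,across [0.229 0.219]
(array([622.42413326, -73.16834137, 192.12907692]), [np.float64(0.2698395005176581), np.float64(0.2698395005175368)]) [ 37.62596285 -36.30853309]
cleaner [-1.61982683  4.40115708]
brick [4.13225467 8.77724093]
driver [ 2.10612953 10.21992475]
bits [5.24973367 1.45305324]
```

View pics/p4.png

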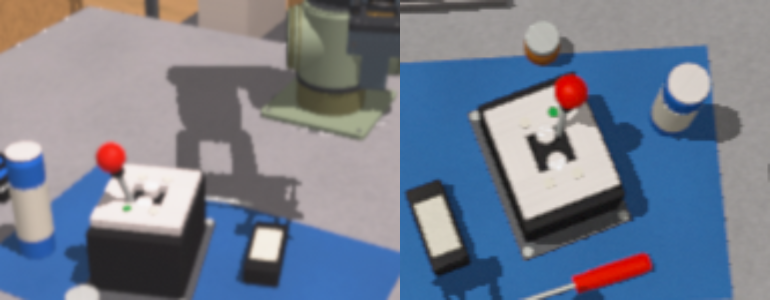

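The lever is fully forward in third: knob at (110,158) in the scene half and (571,92) in the top half, beside the green dot. The arm is clear of it.

```bash
python3 -c "
from h import *
where();env.job_done()"
```

```text
t 11.3667 tool in shifter [-102.4  282.5] tipz 249.4 rot [ 1.79949834e+02 -5.67542973e-03  1.07674119e+02] F [-0.5 -0.5 -0.3] w 0.7938769149539785
the job is handed in; nothing more can be done
```

The lever is in third, and I handed the job in at 11.4 s of the 54 s allowed. With the fingers shut, I pushed the knob from behind to neutral, from its left side across to the right column, then from behind fully forward. After that I backed the arm well away.

- **Lever in third:** after letting go, both cameras agreed on fore at about 0.225–0.229 rad and across at about 0.22 rad. Those are at the stops, within camera error. The wrist force was about 0, so the robot is touching nothing.
- **Crossing in neutral:** before the last push I measured fore at about -0.015 and across at about 0.218. While the finger partly hid the knob, the fore readings were less reliable (0.03, and 0.085 from the almost fully hidden top view). They went back to near 0 once the view was clear.
- **Bystanders:** the detector's positions for the cleaner, brick, driver and bits differed from the start by 5–10 mm, largest for the brick and the driver. I take that as detector noise, because the fingertips never went below 179 mm above the bench and nothing looks moved in the pictures. I did not remeasure the jar, and never measured the tweezers or spudger.

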